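# Find the marking punch with the tired spring

## Robot

A 7-joint arm with a two-finger parallel gripper is mounted at the origin on a cart in front of the work surface, level with it; the furniture and walls round the work are solid. World frame = base frame: x ahead of the robot, y to its left, z up, the work surface at z = 0. Lengths are in m, angles in rad, forces in N, time in s.
With the tool pointing down it reaches from about 0.4 to 0.875 m from the base axis. Payload 19.3 kg.
Tool frame: the origin (TCP) lies midway between the tips of the shut fingers; the grasp point (between the pads) lies bot.tcp_to_grasp behind it (bot.tcp_to_grasp is the distance from the TCP to the grasp point, in m); z points along the fingers, y is the line along which they close (so a half turn about z gives the same grasp; the last joint's range is limited). The gripper opens to 85 mm and grips with 20 to 120 N. Pads are 22 mm wide; open, the fingers measure 114 mm over their backs; the gripper's body (76 mm by 85 mm) begins 54 mm behind the grasp point. The pads swing forward as they close: fully open they stand 13 mm farther back than shut.
Start: joints at [1.179, 0.521, -0.036, 1.599, 0.021, 1.021, -0.113], TCP at [0.198, -0.593, 0.194] pointing down, gripper open.
Joint ranges: [-2.91, 2.91], [-0.3, 2.13], [-1.5, 1.42], [0.17, 2.43], [-1.26, 4.41], [0.16, 1.93], [-2.52, 2.52]. Speed limits (rad/s): [1.89, 1.89, 2.39, 2.39, 3.01, 3.01, 3.01].

## Interface

Orientations are given as [roll, pitch, yaw] about the fixed x, y, z axes, in that order (R = Rz(yaw) Ry(pitch) Rx(roll)).
In Python, from workcell import observe, imaging, bot gives the robot as it stands.
- The arm moves only by the tool send_rows, never from a script. Its argument "plan" is text: rows parted by semicolons, each of 7 numbers parted by spaces: the shift along the tool's x, y, z in m, then the turn, a rotation vector about the tool's x, y, z in degrees, then the finger opening in m, from 0 to 0.0854. In form: dx dy dz rx ry rz claw; .... A call has 1 to 10 rows; each row is the pose to reach, as a shift and turn from the pose commanded when the call began, along the tool's axes at that moment; what a row does not reach only later rows make up. A row lasts 1/12 s, in which the tool goes at most 41.7 mm and 7.16 degrees, less where a joint would pass 70% of its speed; a pose out of reach is approached as far as the arm can. A call with a gripper value outside its range is refused whole. The fingers move at their own pace and stop on an object; "grip_force" is the grip in N (left out, the last holds). Time passes only in rows, so rows that repeat a pose let the fingers close. It gives the time, the measured TCP pose, the force, the opening and the grip force at its end, in the units of the state.
- observe(): the state, without advancing time (a new reading comes with each control period).
- imaging.grab_frame(name): name is "scene" or "top"; returns a dict with "color" (384x512x3 uint8, red, green, blue), "fx", "fy", "cx", "cy" (pixels), "eye" and "orientation" of the camera in the world. Camera axes: x right, y down, z forward; pixel columns grow to the right and rows downward; lengths in m; the calibration is good to about 2 mm. A picture is of the moment at which its call begins. There is no depth.
- bot.job_done(): hands the job in; it is judged then, once.
The state is a dict: "clock": time; "qpos": joint angles; "qd": joint speeds; "joint_efforts": joint torques, N m; "position": TCP position; "tool_rot": TCP orientation; "force": force on the tool from outside, world axes, zero at the start; "moment": the same for the moment, N m; "grip_width": finger opening in m; "finger_force": force on a finger pad.
Only numpy, scipy, OpenCV 4.12 (cv2) and the standard library are available. Lean on these libraries where they do the work, as an engineer would, in place of code of your own. Each camera call takes 0.05 s, during which the arm holds its last target. There are 200 camera calls.

## Task

One of the four spring-loaded marking punches in the bench rack has a tired spring and leaves faint marks. Going from left to right, press each one right down against the rack's steel base plate and feel how hard its spring pushes back; then pull the weak one up out of the rack and lay it flat in the yellow tray for repair. Leave the three sound punches standing in the rack, and don't disturb the wax tin, sanding block and hammer.

Things in the scene. Friction and masses are not known exactly. Their poses are not given: they have to be found in the camera images.
- rack: bench rack, heavy, does not move: steel base plate 84 x 296 x 8 mm (x, y, z), wooden end cheeks up to 100 mm, two pale guide boards 66 mm deep, 250 mm long (tops 52 and 96 mm up) with four 22.5 mm through holes, 60 mm apart along y. Origin: centre of the underside; its +y end is the robot's left
- rack_hole0 (a point): centre of the leftmost hole's mouth, at the upper board's top, 96 mm above the bench
- rack_hole1 (a point): centre of the second from left hole's mouth, at the upper board's top, 96 mm above the bench
- rack_hole2 (a point): centre of the third from left hole's mouth, at the upper board's top, 96 mm above the bench
- rack_hole3 (a point): centre of the rightmost hole's mouth, at the upper board's top, 96 mm above the bench
- punch_a: one of four look-alike spring-loaded marking punches, 150 mm long: steel sleeve 22 mm across with a knurled band, flat black cap, 9 mm sprung nose out 24 mm below the sleeve; 0.12 kg. Origin: nose tip when sprung out; z runs along it to the cap's top at 150 mm. It stands on the rack's base plate, cap 158 mm above the bench, its top 62 mm free. The letter does not tell its place in the row
- punch_a_mid (a point): point on the axis of punch_a, halfway along it, 75 mm from its nose tip
- punch_a_nose (a joint): how far the nose of punch_a is pushed into its sleeve, m: 0 sprung out, 0.014 at the stop. Pressing the cap down drives it. Push from outside on a sound spring: 4 N to start it, 11 N at 10 mm, 14 N at 14 mm; on the tired one 1.5 N, 3 N, 4 N. Damped (40 N per m/s): judge the force standing still. It springs back when released
- punch_b: another of the four punches, outwardly the same as punch_a
- punch_b_mid (a point): point on the axis of punch_b, halfway along it, 75 mm from its nose tip
- punch_b_nose (a joint): the same for punch_b
- punch_c: another of the four punches, outwardly the same as punch_a
- punch_c_mid (a point): point on the axis of punch_c, halfway along it, 75 mm from its nose tip
- punch_c_nose (a joint): the same for punch_c
- punch_d: another of the four punches, outwardly the same as punch_a
- punch_d_mid (a point): point on the axis of punch_d, halfway along it, 75 mm from its nose tip
- punch_d_nose (a joint): the same for punch_d
- tray: low open yellow parts tray, loose, 0.25 kg, walls 32 mm high, floor 3 mm thick, outside 110 x 180 mm, inside 104 x 173 mm. Origin: centre of its underside. Its walls stand askew in its frame: the long side runs along the direction (-0.14, 0.99, 0), 8 degrees counterclockwise from its y axis
- tray_mid (a point): centre of the tray's inner floor, 3 mm above the bench
- wax_tin: round red wax tin, 80 mm across, 26 mm high; bystander. Origin: centre of its underside
- sanding_block: wooden sanding block, 71 x 107 x 29 mm; bystander. Origin: centre of its underside
- hammer: shoemaker's hammer lying down, 101 x 216 x 29 mm, long side along its y; bystander. Origin: centre of its underside

How it is judged:
By the outcome, as a careful person would: the job done as asked, in the order asked, and still so for the second after the job is handed in, with the robot touching nothing.
It also fails if it takes over 62 s, if anything falls off the work surface, if the arm or the gripper's body presses on something with over 40 N, if the wrist force passes 120 N, or if a joint passes its speed limit or range.

## Working session

There is one attempt and no reset: what is moved stays moved. The work goes in short steps, Python scripts to look and compute and a tool call to move; the robot and the scene stay as the last step left them, time stands still between calls to the robot, and variables do not carry over. Pictures are saved under pics/ and viewed, at most 10 in all, crops included, and the job is handed in when it is done.

Besides the shell and the picture viewer there is one more tool, called after "Call:" as name(argument=value, ...) on one line, values as JSON. send_rows: Moves the arm, as the interface text tells. Its arguments: {"type":"object","properties":{"plan":{"type":"string"},"grip_force":{"type":"number"}},"required":["plan"]}

```bash
mkdir -p pics; ls
python3 - <<'E'
from workcell import observe, imaging, bot
import cv2,numpy as np
print(observe()); print(bot.tcp_to_grasp)
for n in("scene","top"):
    f=imaging.grab_frame(n); print(n,[f[k] for k in("fx","fy","cx","cy","eye","orientation")])
    cv2.imwrite(f"pics/{n}0.png",f["color"][:,:,::-1])
E
```

```text
pics
{'clock': 0.0, 'qpos': array([ 1.17882703,  0.5220067 , -0.03635107,  1.60000745,  0.02119135,
        1.02111257, -0.11278705]), 'qd': array([ 7.28466253e-04, -6.91473926e-04,  1.92263923e-03,  4.17294319e-04,
       -2.54170969e-04, -2.67263953e-03,  6.79535151e-05]), 'joint_efforts': array([-3.97163903e-04, -9.27116776e+01,  1.97961174e+00, -3.69925368e+01,
        1.77541684e-02,  8.30771634e-03, -3.55557188e-05]), 'position': array([ 0.19750838, -0.59256361,  0.19373025]), 'tool_rot': array([-3.14044492e+00,  6.37387506e-05,  3.21788298e-01]), 'force': array([ 0.28480967,  0.31741091, -0.11821712]), 'moment': array([ 0.01021716, -0.00057976,  0.00080812]), 'finger_force': 0.0, 'grip_width': 0.08545494831349497}
0.0187
scene [441.86222148026854, 441.86222148026854, 264.3556460478701, 196.84305345457247, array([ 0.20229945, -0.60349229,  0.74205627]), array([-2.28234344,  0.01342627, -0.42941347])]
top [454.2925682602887, 454.2925682602887, 260.7587601862164, 193.81049137294798, array([0.21720728, 0.072623  , 1.41266142]), array([-2.92601719e+00, -1.11970144e-03, -1.64097943e+00])]
```

View pics/scene0.png

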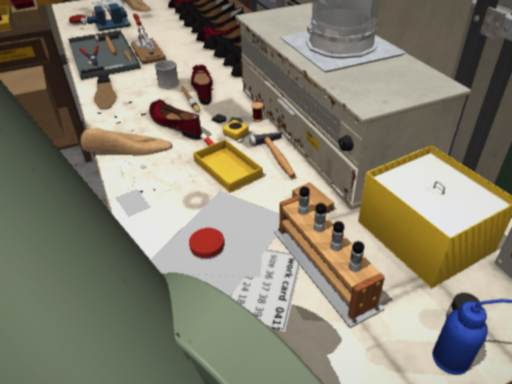

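View pics/top0.png

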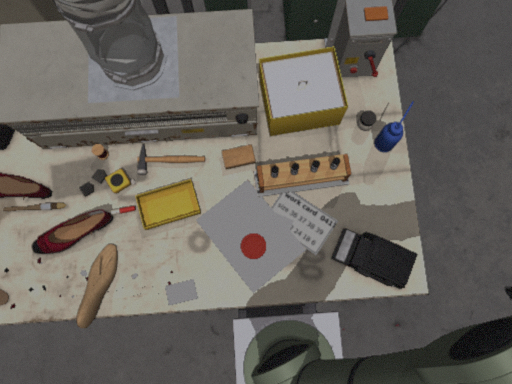

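The scene view shows the rack with cap tops near (304,190), (320,209), (338,228) and (358,248), and the tray at (228,165). The top view shows caps near (275,171), (295,168), (315,166) and (334,163), and the tray at (168,204).

```bash
cat > h.py <<'E'
from workcell import observe, imaging, bot
import cv2,numpy as np
from scipy.spatial.transform import Rotation as Ro
def ray(f,uv,z):
    R=Ro.from_euler('xyz',f["orientation"]).as_matrix()
    d=R@np.array([(uv[0]-f["cx"])/f["fx"],(uv[1]-f["cy"])/f["fy"],1])
    return f["eye"]+d*(z-f["eye"][2])/d[2]
def proj(f,p):
    R=Ro.from_euler('xyz',f["orientation"]).as_matrix()
    c=R.T@(np.array(p)-f["eye"]); return np.array([f["fx"]*c[0]/c[2]+f["cx"],f["fy"]*c[1]/c[2]+f["cy"]])
E
python3 - <<'E'
from h import *
ap={"scene":[(304,190),(320,209),(338,228),(358,248)],"top":[(275,171),(295,168),(315,166),(334,163)]}
ims=[]
for n in ap:
    f=imaging.grab_frame(n); im=f["color"]
    g=im.max(2)
    for (u,v) in ap[n]:
        r=9; w=g[v-r:v+r+1,u-r:u+r+1]
        m=(w<60).astype(np.uint8)
        k,l,s,c=cv2.connectedComponentsWithStats(m)
        i=1+np.argmax(s[1:,4]) if k>1 else 0
        p=c[i]+[u-r,v-r]
        print(n,s[i],p.round(1),ray(f,p,.158).round(4))
    hs=cv2.cvtColor(im,cv2.COLOR_RGB2HSV); m=((hs[...,0]>20)&(hs[...,0]<33)&(hs[...,1]>150)&(hs[...,2]>70)).astype(np.uint8)
    k,l,s,c=cv2.connectedComponentsWithStats(m); 
    t=(228,165) if n=="scene" else (168,204)
    j=l[t[1],t[0]]
    cs=cv2.findContours((l==j).astype(np.uint8),0,1)[0][0]
    box=cv2.boxPoints(cv2.minAreaRect(cs)); print("tray",s[j],[ray(f,b,.032).round(3) for b in box])
    a=np.array(ap[n]); x0,y0=a.min(0)-25; x1,y1=a.max(0)+35
    ims.append(cv2.resize(im[y0:y1,x0:x1],(400,400 if n=="scene" else 260),interpolation=cv2.INTER_CUBIC)); print(x0,y0,x1,y1)
ims[1]=cv2.copyMakeBorder(ims[1],0,140,0,0,0)
cv2.imwrite("pics/crop.png",np.hstack(ims)[:,:,::-1])
E
```

```text
scene [ 5  6  9 10 76] [304.1 191.7] [ 0.5574 -0.0047  0.158 ]
scene [ 5  4 11 11 93] [320.8 208.7] [ 0.5621 -0.0641  0.158 ]
scene [ 5  3 10 11 87] [338.2 227.2] [ 0.5656 -0.1226  0.158 ]
scene [ 4  3 11 12 99] [357.7 247.4] [ 0.5699 -0.1811  0.158 ]
tray [ 194  140   68   51 1772] [array([0.423, 0.391, 0.032]), array([0.538, 0.5  , 0.032]), array([0.581, 0.244, 0.032]), array([0.476, 0.166, 0.032])]
279 165 393 283
top [ 5  4  7 10 45] [274.3 169.6] [0.5592 0.0082 0.158 ]
top [ 5  4  8 10 46] [294.7 166.9] [ 0.563  -0.0507  0.158 ]
top [ 6  4  7  7 37] [315.4 163.8] [ 0.5682 -0.1105  0.158 ]
top [ 6  4  9  9 46] [335.2 161.5] [ 0.5709 -0.1679  0.158 ]
tray [ 137  180   63   49 1922] [array([0.539, 0.441, 0.032]), array([0.581, 0.266, 0.032]), array([0.473, 0.239, 0.032]), array([0.433, 0.412, 0.032])]
250 138 369 206
```

View pics/crop.png

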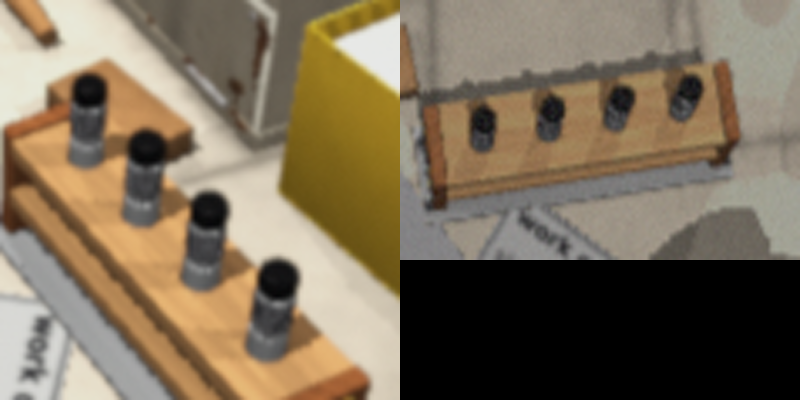

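Run:
```python
from h import *
S=[(304.1,191.7),(320.8,208.7),(338.2,227.2),(357.7,247.4)];T=[(274.3,169.6),(294.7,166.9),(315.4,163.8),(335.2,161.5)]
fs,ft=imaging.grab_frame("scene"),imaging.grab_frame("top")
for s,t in zip(S,T):
    A=0;b=0
    for f,p in((fs,s),(ft,t)):
        d=ray(f,p,0)-f["eye"];d/=np.linalg.norm(d);P=np.eye(3)-np.outer(d,d);A=A+P;b=b+P@f["eye"]
    x=np.linalg.solve(A,b);print(x.round(4),proj(fs,x).round(1)-s,proj(ft,x).round(1)-t)
cc=[]
for f,q in((fs,(291,180,380,262)),(ft,(262,155,348,182))):
    x0,y0,x1,y1=q; cc.append(cv2.resize(f["color"][y0:y1,x0:x1],None,fx=8,fy=8,interpolation=0))
for i,c in enumerate(cc): cv2.imwrite(f"pics/z{i}.png",c[:,:,::-1]); print(c.shape)
h=cc[0]; t=cc[1]; W=max(h.shape[1],t.shape[1])
cv2.imwrite("pics/z.png",np.vstack([cv2.resize(cv2.copyMakeBorder(c,0,0,0,W-c.shape[1],0),None,fx=.6,fy=.6) for c in cc])[:,:,::-1])
```

```text
[0.5634 0.0074 0.1462] [-0.5  0.1] [ 0.1 -0.4]
[ 0.5683 -0.0524  0.1453] [-0.8  0.2] [ 0.1 -0.6]
[ 0.5723 -0.1127  0.1459] [-0.4  0.1] [ 0.1 -0.3]
[ 0.5765 -0.1713  0.1446] [-0.9  0.3] [ 0.2 -0.6]
(656, 712, 3)
(216, 688, 3)
```

View pics/z.png

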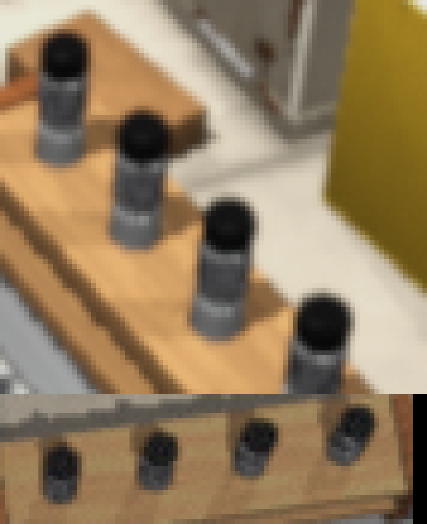

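Two-view triangulation puts the punch axes near (0.565,0.0075), (0.569,-0.052), (0.573,-0.112) and (0.578,-0.171), with 60 mm spacing. I'll shut the gripper and travel to above the leftmost punch.

Call:
send_rows(plan="0.538 -0.453 -0.02 0 0 14.2 0;0.538 -0.453 -0.02 0 0 14.2 0;0.538 -0.453 -0.02 0 0 14.2 0;0.538 -0.453 -0.02 0 0 14.2 0;0.538 -0.453 -0.02 0 0 14.2 0;0.538 -0.453 -0.02 0 0 14.2 0;0.538 -0.453 -0.02 0 0 14.2 0;0.538 -0.453 -0.02 0 0 14.2 0;0.538 -0.453 -0.02 0 0 14.2 0;0.538 -0.453 -0.02 0 0 14.2 0", grip_force=40)

```text
clock: 1.13
position: [0.4157, -0.2358, 0.2065]
tool_rot: [3.141, -0.0, 0.074]
force: [1.8, -0.6, 0.3]
grip_width: 0.0003
finger_force: 0.0
```

Call:
send_rows(plan="0.165 -0.23 0.015 0 0 0 0;0.165 -0.23 0.015 0 0 0 0;0.165 -0.23 0.015 0 0 0 0;0.165 -0.23 0.015 0 0 0 0;0.165 -0.23 0.015 0 0 0 0;0.165 -0.23 0.015 0 0 0 0;0.165 -0.23 0.015 0 0 0 0;0.165 -0.23 0.015 0 0 0 0;0.165 -0.23 0.015 0 0 0 0;0.165 -0.23 0.015 0 0 0 0")

```text
clock: 1.97
position: [0.5623, 0.0034, 0.191]
tool_rot: [3.141, 0.001, 0.074]
force: [0.4, -0.1, 0.1]
grip_width: -0.0
finger_force: 0.0
```

Run:
```python
from h import *
o=observe();print(o["position"],o["force"],o["tool_rot"])
P=o["position"]
cs=[]
for n in("scene","top"):
    f=imaging.grab_frame(n); u,v=proj(f,P).astype(int); print(n,proj(f,P).round(1),proj(f,[.565,.0075,.158]).round(1))
    cs.append(cv2.resize(f["color"][v-35:v+25,u-30:u+30],(400,400),interpolation=0))
cv2.imwrite("pics/a.png",np.hstack(cs)[:,:,::-1])
```

```text
[0.56233376 0.00342468 0.19096571] [ 0.400978   -0.0718523   0.05516691] [3.14125089e+00 5.74559521e-04 7.38070931e-02]
scene [305.1 176.2] [304.5 187.3]
top [276.3 165.3] [274.4 167.6]
```

View pics/a.png

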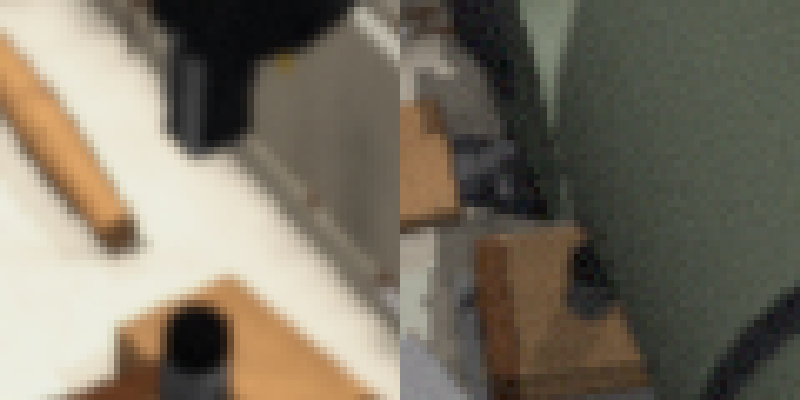

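The crop shows the shut fingertips near scene pixel (305,164), about 12 px above the projected TCP, with the cap at (304,190). I'll check in the full view.

Run:
```python
from h import *
o=observe();P=o["position"];print(P,o["clock"],o["grip_width"])
f=imaging.grab_frame("scene"); c=cv2.resize(f["color"][40:280,180:420],(600,600),interpolation=cv2.INTER_CUBIC)
for p,col in((P,(255,0,0)),(P+[0,0,.054+.0187],(0,255,0)),([.565,.0075,.158],(255,255,0))):
    u=(proj(f,p)-[180,40])*2.5; cv2.circle(c,tuple(int(t) for t in u),3,col,-1)
cv2.imwrite("pics/b.png",c[:,:,::-1])
```

```text
[0.56226957 0.00266333 0.19124825] 2.0667 0.0003239355484779851
```

View pics/b.png

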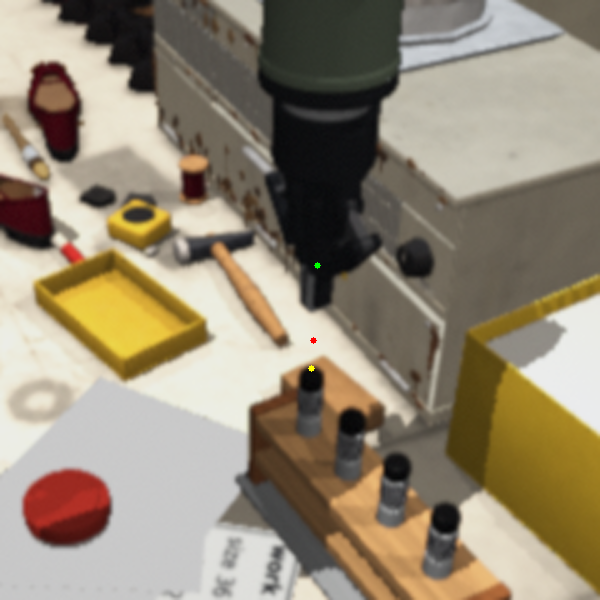

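Fingertips are drawn somewhat higher than the TCP; I'll go down gently and judge by force.

Call:
send_rows(plan="0.003 -0.004 0.01 0 0 0 0;0.003 -0.004 0.02 0 0 0 0;0.003 -0.004 0.026 0 0 0 0;0.003 -0.004 0.03 0 0 0 0;0.003 -0.004 0.034 0 0 0 0;0.003 -0.004 0.038 0 0 0 0;0.003 -0.004 0.038 0 0 0 0")

```text
clock: 2.7
position: [0.565, 0.008, 0.1524]
tool_rot: [-3.142, 0.001, 0.074]
force: [-0.0, 0.9, -0.9]
grip_width: -0.0001
finger_force: 0.0
```

Call:
send_rows(plan="0 0 0.003 0 0 0 0;0 0 0.006 0 0 0 0;0 0 0.006 0 0 0 0;0 0 0.006 0 0 0 0")

```text
clock: 3.03
position: [0.5653, 0.0081, 0.1471]
tool_rot: [-3.142, 0.0, 0.074]
force: [-0.5, 0.6, 0.3]
grip_width: 0.0001
finger_force: 0.0
```

Run:
```python
from h import *
o=observe();P=o["position"];print(P,o["clock"],o["force"],o["moment"])
f=imaging.grab_frame("scene"); c=cv2.resize(f["color"][130:280,270:390],None,fx=4,fy=4,interpolation=cv2.INTER_CUBIC)
cv2.imwrite("pics/c.png",c[:,:,::-1])
```

```text
[0.56528467 0.00810628 0.14710374] 3.0333 [-0.45350602  0.59460124  0.29069157] [ 0.02090624 -0.02200362 -0.0143655 ]
```

View pics/c.png

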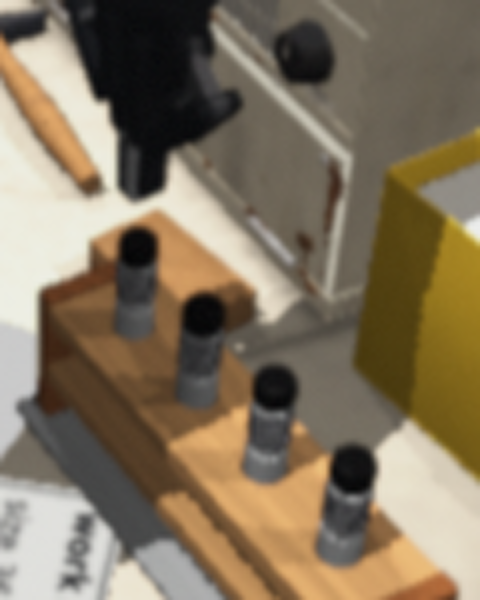

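The view shows the fingertips at crop (140,190), still clear of the leftmost cap at (138,240). So the tip is either about 25 mm higher or farther away than reported. I'll check the projection against the start picture.

Run:
```python
from h import *
f=imaging.grab_frame("top")
for p in([.198,-.593,.194],[.198,-.593,.267],[.198,-.593,.33],[.198,-.593,0]): print(proj(f,p).round(1))
im=f["color"]; a=im; b=cv2.imread("pics/top0.png")[:,:,::-1]
cv2.imwrite("pics/d.png",np.hstack([cv2.resize(b[210:310,310:430],(396,330)),cv2.resize(a[130:230,240:360],(396,330))])[:,:,::-1])
o=observe();P=o["position"];print(proj(f,P),o["qpos"])
print(proj(f,P+[0,0,.025]),proj(f,P+[.018,.018,0]))
```

```text
[512.7 282.6]
[528.7 281.9]
[544.3 281.3]
[478.2 284.1]
[274.09930965 168.51476406] [ 0.03429137  0.4885041  -0.21092583  1.79937102  0.12922998  0.86690869
 -1.73334168]
[274.36233943 166.14703251] [267.42376985 162.9476134 ]
```

View pics/d.png

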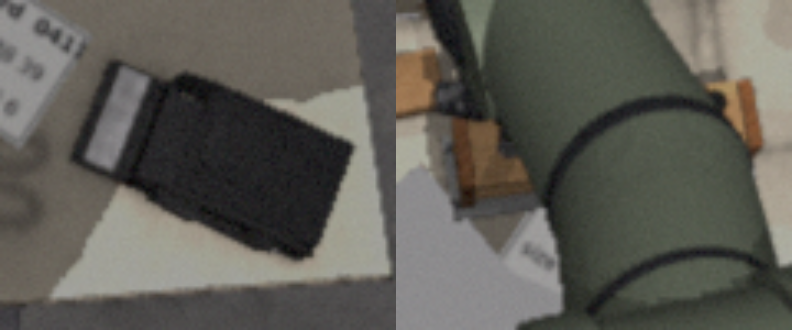

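The top view can't settle it because the arm hides the fingers. The tool axis does line up with the cap, so the offset is in height. I'll keep descending in small steps and watch the force.

Call:
send_rows(plan="0 0 0.003 0 0 0 0;0 0 0.006 0 0 0 0;0 0 0.009 0 0 0 0;0 0 0.011 0 0 0 0;0 0 0.011 0 0 0 0;0 0 0.011 0 0 0 0")

```text
clock: 3.63
position: [0.5652, 0.0081, 0.136]
tool_rot: [-3.142, 0.0, 0.074]
force: [-0.4, 0.3, 0.7]
grip_width: 0.0002
finger_force: 0.0
```

Call:
send_rows(plan="0 0 0.002 0 0 0 0;0 0 0.004 0 0 0 0;0 0 0.006 0 0 0 0;0 0 0.008 0 0 0 0;0 0 0.008 0 0 0 0;0 0 0.008 0 0 0 0")

```text
clock: 4.13
position: [0.5652, 0.0081, 0.128]
tool_rot: [-3.142, 0.0, 0.074]
force: [-0.2, -0.0, 0.3]
grip_width: -0.0004
finger_force: 0.0
```

Run:
```python
from h import *
o=observe();print(o["position"],o["force"])
f=imaging.grab_frame("scene"); im=f["color"].max(2)
for v in range(150,215,2): print(v,"".join("#" if x<45 else "+" if x<90 else "." for x in im[v,280:340]))
```

```text
[0.56524411 0.00811064 0.12801524] [-0.15942346 -0.03446425  0.28817757]
150 ..........################################+.................
152 ...........###########################+++++.................
154 ...........+#########################+++++..................
156 ............##########################++++..................
158 ............+##########################++++.................
160 .............+#########################++++++++++...........
162 ...............++########################+++++###+..........
164 .................+########################++++###++.........
166 ..................##############################++..........
168 ..................+##########################++.............
170 ...................+######################++................
172 ....................+##################++...................
174 ....................############++..........................
176 ....................#+++#######.............................
178 ...................+#+++######+.............................
180 ....................++++######+.................
[... 417 characters left out ...]
.........+########+...............................
196 .............+....+++######++...............................
198 ..................+++++++++++...............................
200 ..................+++++++++++...............................
202 ...................+#++++++++...............................
204 .+.................+++++++++..........+#####++..............
206 +++................++++++++.........+#########+++++++.......
208 +++...............++++++...........+##########++++++++......
210 +++++.............++++++++++.......+##########++++++........
212 +++++++...........++++++++++.......+#########++++++.........
214 ++++++++..............++...........++++###+++++.............
```

Call:
send_rows(plan="0 0 0.002 0 0 0 0;0 0 0.004 0 0 0 0;0 0 0.006 0 0 0 0;0 0 0.006 0 0 0 0;0 0 0.006 0 0 0 0")

```text
clock: 4.6
position: [0.5652, 0.0081, 0.122]
tool_rot: [-3.142, 0.0, 0.074]
force: [-0.4, -0.6, 0.6]
grip_width: 0.0001
finger_force: 0.0
```

Run:
```python
from h import *
o=observe();print(o["position"],o["force"],o["moment"])
f=imaging.grab_frame("scene"); im=f["color"].max(2)
for v in range(172,215,1): print(v,"".join("#" if x<45 else "+" if x<90 else "." for x in im[v,280:340]))
```

```text
[0.56523903 0.00810193 0.12197648] [-0.36665755 -0.6304399   0.60153739] [-0.01273469  0.01873911 -0.00874129]
172 ...................+######################+++...............
173 ...................+#####################+..................
174 ....................+###################+...................
175 ....................#################++.....................
176 ...................+#############++.........................
177 ...................+#+++#######+............................
178 ...................+#+++#######.............................
179 ...................+#+++######+.............................
180 ...................+#+++######+.............................
181 ...................+#+++######+.............................
182 ...................+#+++######+.............................
183 ...................+#+++######+.............................
184 ...................+#+++######+.............................
185 ...................+#+++######+.............................
186 ...................+++++#####+..............................
187 ..........
[... 1105 characters left out ...]
.........+++++++++..........+#####++..............
205 +++................+++++++++........+########+.....++.......
206 +++................++++++++.........+#########+++++++.......
207 +++................+++++++.........+##########+++++++.......
208 +++...............++++++...........+##########+++++++.......
209 ++++..............+++++++.+........+##########+++++++.......
210 +++++.............++++++++++.......+##########++++++........
211 ++++++............++++++++++.......+##########+++++.........
212 +++++++...........++++++++++.......+#########+++++..........
213 ++++++++...........++++++++........++#######+++++...........
214 ++++++++..............++...........++++###+++++.............
```

Call:
send_rows(plan="0 0 0.002 0 0 0 0;0 0 0.003 0 0 0 0;0 0 0.004 0 0 0 0;0 0 0.004 0 0 0 0")

```text
clock: 4.98
position: [0.5653, 0.0081, 0.118]
tool_rot: [-3.142, 0.0, 0.074]
force: [-0.8, 0.5, 1.8]
grip_width: 0.0001
finger_force: 1.1
```

```bash
cat > v.py <<'E'
from h import *
o=observe();print(o["position"],o["force"],o["clock"])
f=imaging.grab_frame("scene"); im=f["color"].max(2)
for v in range(180,202,1): print(v,*im[v,297:314])
E
python3 v.py
```

```text
[0.56532793 0.00809379 0.11803465] [-0.77341131  0.4950374   1.84498312] 4.9833
180 221 156 77 43 55 65 57 30 14 15 12 13 17 47 124 203 230
181 222 156 76 42 57 67 59 31 14 15 14 15 21 60 150 224 235
182 223 156 77 41 56 67 58 31 14 14 17 18 23 71 160 226 237
183 224 160 80 42 57 66 58 31 14 16 17 17 25 72 156 220 234
184 225 161 82 44 56 64 54 27 15 14 17 17 27 74 149 202 225
185 224 161 78 43 56 63 50 27 18 18 18 18 28 79 148 188 208
186 219 152 73 42 57 64 50 26 16 17 18 18 28 81 148 183 194
187 201 143 76 45 59 63 49 26 16 16 17 18 35 90 155 184 190
188 187 156 104 59 58 61 46 23 17 16 21 29 65 125 175 190 191
189 188 175 133 71 58 62 46 26 21 24 31 53 107 166 194 197 195
190 191 177 129 64 54 62 52 36 28 29 35 59 125 184 201 203 199
191 193 174 111 46 38 51 46 33 25 24 27 53 122 185 202 203 202
192 192 169 98 33 20 30 28 23 17 15 18 44 113 180 200 203 205
193 182 160 87 25 11 14 13 12 11 12 15 42 110 178 198 203 204
194 151 132 74 23 8 9 10 10 10 8 15 43 112 178 197 201 202
195 113 98 59 24 10 8 9 8 10 7 18 55 126 184 197 200 202
196 95 86 59 34 17 8 8 9 9 12 30 79 147 194 203 202 203
197 95 86 62 48 33 21 17 16 17 27 52 99 157 199 208 208 208
198 93 82 59 53 50 41 36 34 38 48 70 102 155 198 211 212 211
199 89 74 51 47 51 50 51 55 56 59 69 90 140 185 206 211 211
200 91 73 52 43 46 50 54 55 59 60 60 78 120 164 193 205 210
201 108 87 57 48 46 47 48 49 56 61 54 72 110 142 170 192 204
```

Contact felt. Press on in steps.

Call:
send_rows(plan="0 0 0.002 0 0 0 0;0 0 0.003 0 0 0 0;0 0 0.004 0 0 0 0;0 0 0.004 0 0 0 0;0 0 0.004 0 0 0 0")

```text
clock: 5.45
position: [0.5653, 0.0081, 0.1141]
tool_rot: [-3.142, 0.0, 0.074]
force: [-0.3, -0.1, 3.0]
grip_width: -0.0
finger_force: 1.4
```

Call:
send_rows(plan="0 0 0.002 0 0 0 0;0 0 0.003 0 0 0 0;0 0 0.004 0 0 0 0;0 0 0.004 0 0 0 0;0 0 0.004 0 0 0 0")

```text
clock: 5.87
position: [0.5653, 0.0081, 0.1101]
tool_rot: [-3.142, 0.0, 0.074]
force: [-0.8, -0.5, 3.6]
grip_width: -0.0001
finger_force: 1.8
```

```bash
python3 v.py
```

```text
[0.56528377 0.00812295 0.11007642] [-0.78184518 -0.48905933  3.61439764] 5.8667
180 222 155 77 35 28 22 17 17 14 13 13 13 14 13 14 15 21
181 222 154 76 38 41 38 32 21 13 15 13 15 13 15 28 52 80
182 222 153 75 41 52 56 48 24 14 13 13 12 13 28 71 126 169
183 221 144 70 44 56 63 52 27 15 15 15 14 18 49 116 183 217
184 220 141 67 43 57 64 51 26 15 15 15 17 22 63 133 192 222
185 222 150 71 42 57 63 50 26 16 17 16 19 28 73 141 186 208
186 218 150 71 41 58 64 50 27 15 18 17 18 29 79 146 183 195
187 198 135 66 42 58 64 49 27 15 16 18 18 29 82 150 183 190
188 177 117 60 44 58 63 47 23 16 18 18 17 31 88 157 187 191
189 170 113 58 46 58 61 43 23 15 17 18 19 37 102 174 195 196
190 174 127 68 48 60 61 41 22 17 19 17 20 51 121 185 201 199
191 185 154 93 54 60 62 41 21 17 19 20 40 85 148 192 203 202
192 193 171 114 61 59 62 46 26 22 24 32 68 127 173 197 204 204
193 184 164 105 50 52 62 53 40 30 26 32 70 135 182 198 203 205
194 152 133 75 32 38 51 47 38 27 20 23 62 129 182 197 202 203
195 113 96 51 18 21 31 28 24 16 14 21 61 132 186 199 201 202
196 96 82 42 12 11 14 16 14 15 11 21 62 137 192 203 203 204
197 95 82 42 13 8 9 10 10 11 11 20 66 142 197 209 209 208
198 92 80 47 18 10 7 8 8 7 10 23 71 145 197 211 213 212
199 89 74 51 31 16 9 9 9 11 15 34 75 136 184 207 212 211
200 92 73 55 47 32 21 18 18 24 38 56 84 121 164 193 206 210
201 108 86 57 52 49 43 39 39 49 68 75 85 112 143 170 193 204
```

Call:
send_rows(plan="0 0 0.002 0 0 0 0;0 0 0.003 0 0 0 0;0 0 0.003 0 0 0 0;0 0 0.003 0 0 0 0")

```text
clock: 6.25
position: [0.5653, 0.0081, 0.1071]
tool_rot: [-3.142, -0.0, 0.074]
force: [0.2, 0.4, 3.6]
grip_width: -0.0002
finger_force: 2.1
```

Call:
send_rows(plan="0 0 0.001 0 0 0 0;0 0 0.002 0 0 0 0;0 0 0.002 0 0 0 0;0 0 0.002 0 0 0 0")

```text
clock: 6.58
position: [0.5665, 0.0083, 0.1065]
tool_rot: [-3.142, -0.003, 0.074]
force: [-2.0, -0.5, 23.8]
grip_width: 0.0003
finger_force: 11.6
```

Punch 0 pushes back only about 3.6 N just before its stop at z 0.1065, so it looks weak. I'll press the others too.

Call:
send_rows(plan="0 0 -0.028 0 0 0 0;0 0.03 -0.03 0 0 0 0;0 0.06 -0.03 0 0 0 0;0 0.06 -0.03 0 0 0 0;0 0.06 -0.015 0 0 0 0;0 0.06 -0.009 0 0 0 0;0 0.06 -0.005 0 0 0 0;0 0.06 -0.003 0 0 0 0;0 0.06 -0.003 0 0 0 0;0 0.06 -0.003 0 0 0 0")

```text
clock: 7.42
position: [0.5704, -0.0526, 0.1084]
tool_rot: [3.14, -0.001, 0.073]
force: [2.4, -5.2, 9.0]
grip_width: 0.0001
finger_force: 4.6
```

Call:
send_rows(plan="0 0 0.0015 0 0 0 0;0 0 0.003 0 0 0 0;0 0 0.003 0 0 0 0;0 0 0.003 0 0 0 0")

```text
clock: 7.75
position: [0.5709, -0.0526, 0.1065]
tool_rot: [3.14, -0.003, 0.073]
force: [-1.6, -5.3, 25.5]
grip_width: -0.0006
finger_force: 13.0
```

Call:
send_rows(plan="0 0 -0.03 0 0 0 0;0 0.03 -0.03 0 0 0 0;0 0.06 -0.03 0 0 0 0;0 0.06 -0.03 0 0 0 0;0 0.06 -0.024 0 0 0 0;0 0.06 -0.012 0 0 0 0;0 0.06 -0.006 0 0 0 0;0 0.06 -0.004 0 0 0 0;0 0.06 -0.004 0 0 0 0;0 0.06 -0.004 0 0 0 0")

```text
clock: 8.58
position: [0.5744, -0.1105, 0.1084]
tool_rot: [-3.142, -0.0, 0.075]
force: [0.6, -2.8, 10.2]
grip_width: -0.0
finger_force: 4.7
```

Call:
send_rows(plan="0 0 0.0015 0 0 0 0;0 0 0.004 0 0 0 0;0 0 0.004 0 0 0 0;0 0 0.004 0 0 0 0")

```text
clock: 8.92
position: [0.5754, -0.1108, 0.1062]
tool_rot: [3.141, -0.003, 0.075]
force: [-4.4, -3.2, 34.3]
grip_width: 0.0002
finger_force: 17.5
```

Call:
send_rows(plan="0 0 -0.03 0 0 0 0;0 0.03 -0.03 0 0 0 0;0 0.06 -0.03 0 0 0 0;0 0.06 -0.03 0 0 0 0;0 0.06 -0.024 0 0 0 0;0 0.06 -0.012 0 0 0 0;0 0.06 -0.006 0 0 0 0;0 0.06 -0.004 0 0 0 0;0 0.06 -0.004 0 0 0 0;0 0.06 -0.004 0 0 0 0")

```text
clock: 9.75
position: [0.579, -0.1695, 0.1081]
tool_rot: [-3.141, -0.0, 0.076]
force: [-0.9, -1.3, 10.3]
grip_width: 0.0003
finger_force: 5.6
```

Call:
send_rows(plan="0 0 0.0015 0 0 0 0;0 0 0.004 0 0 0 0;0 0 0.004 0 0 0 0;0 0 0.004 0 0 0 0")

```text
clock: 10.08
position: [0.5801, -0.1699, 0.1062]
tool_rot: [3.141, -0.003, 0.076]
force: [-5.0, -0.6, 37.4]
grip_width: -0.0001
finger_force: 18.7
```

The forces at 12 mm were 9.0, 10.2 and 10.3 N for the other three, so the leftmost punch is the weak one. I'll rise, go back over it and turn the tool 90°. The fingers will then close across the rack, and the tool can lean out to the left.

Call:
send_rows(plan="0 0 -0.04 0 0 0 0;0 -0.02 -0.08 0 0 -7 0;0 -0.06 -0.12 0 0 -14 0;0 -0.1 -0.12 0 0 -21 0.07;0 -0.14 -0.12 0 0 -28 0.07;0 -0.18 -0.12 0 0 -35 0.07;0 -0.2 -0.12 0 0 -42 0.07;0 -0.22 -0.12 0 0 -49 0.07;0 -0.24 -0.12 0 0 -56 0.07;0 -0.24 -0.12 0 0 -63 0.07")

```text
clock: 10.92
position: [0.5594, 0.0745, 0.2237]
tool_rot: [-3.139, -0.002, 1.187]
force: [0.6, -0.2, 0.0]
grip_width: 0.0699
finger_force: 0.0
```

Call:
send_rows(plan="0 0 0 0 0 -7 0.07;0 0 0 0 0 -14 0.07;0 0 0 0 0 -21 0.07;0 0 0 0 0 -27 0.07;0 0 0 0 0 -27 0.07;0 0 0 0 0 -27 0.07")

```text
clock: 11.42
position: [0.5602, 0.0692, 0.2239]
tool_rot: [-3.14, -0.001, 1.643]
force: [0.0, 0.3, 0.6]
grip_width: 0.07
finger_force: 0.0
```

Call:
send_rows(plan="0 0 0 0 -7 0 0.07;0 0 0 0 -14 0 0.07;0 0 0 0 -21 0 0.07;0 0 0 0 -28 0 0.07;0 0 0 0 -35 0 0.07;0 0 0 0 -42 0 0.07;0 0 0 0 -49 0 0.07;0 0 0 0 -55 0 0.07;0 0 0 0 -55 0 0.07;0 0 0 0 -55 0 0.07")

```text
clock: 12.25
position: [0.5603, 0.0695, 0.2233]
tool_rot: [-3.14, 0.959, 1.647]
force: [0.6, -0.5, 0.9]
grip_width: 0.0703
finger_force: 0.0
```

Run:
```python
from h import *
o=observe();P=o["position"];R=Ro.from_euler('xyz',o["tool_rot"]).as_matrix();print(P,R.round(3),o["qpos"].round(2),o["grip_width"])
f=imaging.grab_frame("scene"); x,y=230,60
c=cv2.resize(f["color"][y:y+200,x:x+200],(600,600),interpolation=cv2.INTER_CUBIC)
for d,col in((0,(255,0,0)),(.0375,(0,255,0)),(.056,(0,255,255))):
    u=(proj(f,P-R[:,2]*d)-[x,y])*3; print(d,u,proj(f,P-R[:,2]*d)); cv2.circle(c,tuple(int(t) for t in u),3,col,-1)
u=(proj(f,P+[0,0,.0375])-[x,y])*3;cv2.circle(c,tuple(int(t) for t in u),3,(255,0,255),-1)
cv2.imwrite("pics/e.png",c[:,:,::-1])
```

```text
[0.56027414 0.06954568 0.22327158] [[-0.044  0.997  0.061]
 [ 0.572  0.076 -0.816]
 [-0.819 -0.001 -0.574]] [-0.46  0.73 -0.35  1.61  0.87  1.66 -1.05] 0.07025297155078601
0 [178.75334814 259.06465868] [289.58444938 146.35488623]
0.0375 [156.4506007  211.61721936] [282.15020023 130.53907312]
0.056 [145.56223859 188.45303739] [278.5207462  122.81767913]
```

View pics/e.png

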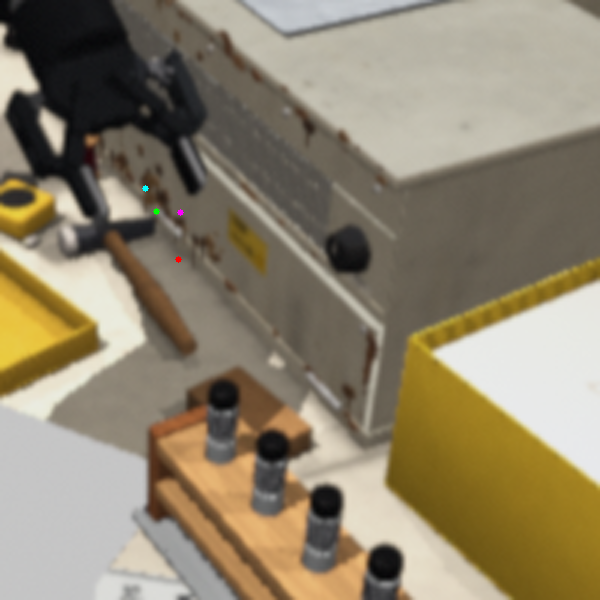

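The midpoint of the open fingertips is at crop (148,202). That fits the true fingertips lying about 37 mm behind the reported TCP along the tool axis, so I'll allow for it. I'll now approach punch 0 along the tilted axis.

Call:
send_rows(plan="0.02 0 0.02 0 0 0 0.07;0.039 0 0.05 0 0 0 0.07;0.039 0 0.08 0 0 0 0.07;0.039 0 0.1 0 0 0 0.07;0.039 0 0.12 0 0 0 0.07;0.039 0 0.14 0 0 0 0.07;0.039 0 0.15 0 0 0 0.07;0.039 0 0.16 0 0 0 0.07;0.039 0 0.16 0 0 0 0.07;0.039 0 0.16 0 0 0 0.07", grip_force=20)

```text
clock: 13.13
position: [0.5691, -0.0403, 0.1019]
tool_rot: [3.14, 0.959, 1.642]
force: [-0.4, -0.4, -0.6]
grip_width: 0.0698
finger_force: 0.0
```

Run:
```python
from h import *
o=observe();P=o["position"];R=Ro.from_euler('xyz',o["tool_rot"]).as_matrix();print(P,o["force"],o["grip_width"],o["clock"])
f=imaging.grab_frame("scene"); x,y=260,130
c=cv2.resize(f["color"][y:y+120,x:x+120],(600,600),interpolation=cv2.INTER_CUBIC)
u=(proj(f,P-R[:,2]*.056)-[x,y])*5; print(u); cv2.circle(c,tuple(int(t) for t in u),3,(0,255,255),-1)
cv2.imwrite("pics/f.png",c[:,:,::-1])
```

```text
[ 0.56911394 -0.04027656  0.1019164 ] [-0.41125101 -0.37096375 -0.59359719] 0.06975577177413102 13.1333
[223.83446544 332.51364599]
```

View pics/f.png

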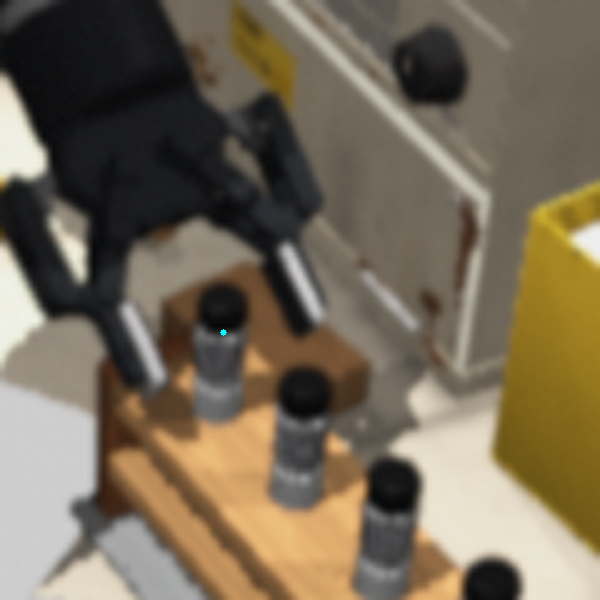

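Fingers straddle the leftmost punch, with tips at crop (155,385) and (312,322) and the punch at (220,340). That was my last picture, so from here I check by numbers. Closing gently.

Call:
send_rows(plan="0 0 0 0 0 0 0.04;0 0 0 0 0 0 0.02;0 0 0 0 0 0 0.015;0 0 0 0 0 0 0.015;0 0 0 0 0 0 0.015;0 0 0 0 0 0 0.015;0 0 0 0 0 0 0.015", grip_force=20)

```text
clock: 13.77
position: [0.5688, -0.0404, 0.1015]
tool_rot: [-3.141, 0.96, 1.645]
force: [-2.4, 1.0, 3.1]
grip_width: 0.0211
finger_force: 21.3
```

Call:
send_rows(plan="0 0 0 0 0 0 0.01;0 0 0 0 0 0 0.01;-0.0082 0 -0.0057 0 0 0 0.01;-0.0205 0 -0.0144 0 0 0 0.01;-0.0369 0 -0.0258 0 0 0 0.01;-0.0532 0 -0.0373 0 0 0 0.01;-0.0696 0 -0.0488 0 0 0 0.01;-0.086 0 -0.0603 0 0 0 0.01;-0.0983 0 -0.0689 0 0 0 0.01;-0.0983 0 -0.0689 0 0 0 0.01", grip_force=60)

```text
clock: 14.6
position: [0.5698, -0.0402, 0.2253]
tool_rot: [3.133, 0.959, 1.638]
force: [-0.1, -0.3, -1.7]
grip_width: 0.0198
finger_force: 58.7
```

```bash
cat > w.py <<'E'
from h import *
import sys
x0,x1,y0,y1=map(int,sys.argv[1:5])
o=observe();P=o["position"];R=Ro.from_euler('xyz',o["tool_rot"]).as_matrix();print(P,o["force"],o["grip_width"],o["clock"]);print(R.round(3))
f=imaging.grab_frame(sys.argv[5] if len(sys.argv)>5 else "scene"); im=f["color"].max(2)
print(proj(f,P-R[:,2]*.056))
for v in range(y0,y1,2): print(v,"".join("#" if x<45 else "+" if x<100 else "o" if x<160 else "." for x in im[v,x0:x1]))
E
python3 w.py 260 350 110 220
```

```text
[ 0.56982113 -0.04023346  0.22526029] [-0.13088786 -0.25089371 -1.74584654] 0.019803594859425226 14.6
[[-0.038  0.997  0.063]
 [ 0.573  0.073 -0.816]
 [-0.819  0.005 -0.574]]
[307.98710359 147.81370207]
110 #+++ooo++######################################+++++++++++++++++++++oooooooooooooooo+++ooo
112 #++ooo+++#####################################+++++++++##+++++++++++++oooooooooooooooooo+o
114 #++ooo+++####################################++++++######+++++++++++++++++ooooooooooooooo+
116 #++oooo+++++###############################++#++oo++#####+++++++++++++++++++oooooooooooooo
118 +++oo+++++++++################################+++ooo+####+++++++++++++++++++++oooooooooooo
120 oooo+######+++###############################+++++oo+####+++++++++++++++++++++++oooooooooo
122 ...+#########+++++################################++#####++++++++++++++++++o++++oooooooooo
124 ..+############+oo++##############################+o+####++++++++++++++++++++++++ooooooooo
126 .o###############++++++############+++###########+++######+++++++++++++++++++++++ooooooooo
128 ..o+################++++###########+++
[... 3627 characters left out ...]
o++######++ooo+++++oooooo+++++ooooo
206 ..ooooooooooooooooo+++++oooooooooooooooooooo.......oooo+##########++++++++ooooooooo+oo++++
208 .........oooooooooo+++++ooooooooooooooooooooo......oooo+##########++++++++oooooooooooo++++
210 ..............ooooo++++++++++ooooooo..oo++oooooo.......o##########++++++++ooooooooooooo+++
212 ..................o+++++++++oooo.......o+++ooooo.......o+########+++++++++++ooooooooo+++++
214 ...................o++++++++o.............ooo..........ooo+++++o++++++++++++oooo+++++++++o
216 ...................o+++++++++o.........................o+++++++++ooo++++++++o...oo+++++oo.
218 ...................o+++++++++ooo......................o++++++++++...oo+++++oo....oooooooo.
```

The punch is out, with the force at −1.7 N matching its weight. I'll carry it left, then pitch it to horizontal.

Call:
send_rows(plan="-0.03 0 -0.02 0 0 0 0.01;-0.04 0 -0.04 0 0 0 0.01;-0.02 -0.002 -0.07 0 0 0 0.01;0 -0.004 -0.1 0 0 0 0.01;0.02 -0.007 -0.13 0 0 0 0.01;0.04 -0.01 -0.16 0 0 0 0.01;0.06 -0.012 -0.19 0 0 0 0.01;0.078 -0.014 -0.216 0 0 0 0.01;0.078 -0.014 -0.216 0 0 0 0.01")

```text
clock: 15.4
position: [0.537, 0.186, 0.2795]
tool_rot: [-3.137, 0.957, 1.656]
force: [-0.7, -0.4, -0.7]
grip_width: 0.0199
finger_force: 58.9
```

Call:
send_rows(plan="0 0 0 0 5 0 0.01;0 0 0 0 11 0 0.01;0 0 0 0 17 0 0.01;0 0 0 0 23 0 0.01;0 0 0 0 29 0 0.01;0 0 0 0 35 0 0.01;0 0 0 0 41 0 0.01;0 0 0 0 47 0 0.01;0 0 0 0 53 0 0.01;0 0 0 0 58 0 0.01")

```text
clock: 16.23
position: [0.539, 0.1788, 0.2817]
tool_rot: [3.14, -0.057, 1.643]
force: [0.2, -0.0, -2.2]
grip_width: 0.0197
finger_force: 58.8
```

Call:
send_rows(plan="0 0 0 0 6 0 0.01;0 0 0 0 12 0 0.01;0 0 0 0 18 0 0.01;0 0 0 0 24 0 0.01;0 0 0 0 29 0 0.01;0 0 0 0 32 0 0.01;0 0 0 0 32 0 0.01;0 0 0 0 32 0 0.01")

```text
clock: 16.9
position: [0.5385, 0.1787, 0.2806]
tool_rot: [-3.139, -0.61, 1.642]
force: [0.6, 1.4, -0.6]
grip_width: 0.0197
finger_force: 58.8
```

```bash
cat > g.py <<'E'
from h import *
o=observe();P=o["position"];R=Ro.from_euler('xyz',o["tool_rot"]).as_matrix();print(P,o["force"],o["grip_width"],o["clock"],o["qpos"].round(2));print(R.round(3))
# punch axis in tool frame (from grasp time)
R0=np.array([[-.044,.997,.061],[.572,.076,-.816],[-.819,-.001,-.574]])
a=R0.T@[0,0,1]; u=R@a; G=P-R[:,2]*.057
print("cap dir",u.round(3),"G",G.round(4),"nose",(G-u*.126).round(3),"cap",(G+u*.024).round(3))
for n in("scene","top"):
    f=imaging.grab_frame(n); hs=cv2.cvtColor(f["color"],cv2.COLOR_RGB2HSV)
    print(n,"proj nose",proj(f,G-u*.126).round(1),"G",proj(f,G).round(1))
f=imaging.grab_frame("scene"); b=cv2.imread("pics/scene0.png"); hs=cv2.cvtColor(b,cv2.COLOR_BGR2HSV)
m=((hs[...,0]>20)&(hs[...,0]<33)&(hs[...,1]>150)&(hs[...,2]>70)).astype(np.uint8)
k,l,s,c=cv2.connectedComponentsWithStats(m); q=cv2.findContours((l==l[165,228]).astype(np.uint8),0,1)[0][0]
h=cv2.convexHull(q); print("hull",cv2.approxPolyDP(h,4,True)[:,0].tolist())
C=np.array([.5065,.3395,0]);L=np.array([-.233,.9725,0]);W=np.array([.9725,.233,0])
for sx in(-1,1):
  for sy in(-1,1): print(proj(f,C+sx*.09*L+sy*.055*W+[0,0,.032]).round(1),proj(f,C+sx*.09*L+sy*.055*W).round(1))
E
python3 g.py
```

```text
[0.53847458 0.17867446 0.28060447] [ 0.63694069  1.35783234 -0.57724575] 0.019705381895220517 16.9 [ 0.53  0.49 -0.81  1.73 -0.31  0.99  0.03]
[[-0.058  0.997 -0.043]
 [ 0.818  0.072  0.571]
 [ 0.573 -0.002 -0.82 ]]
cap dir [ 0.071 -0.998  0.001] G [0.5409 0.1461 0.3273] nose [0.532 0.272 0.327] cap [0.543 0.122 0.327]
scene proj nose [237.6  63.8] G [265.   86.6]
top proj nose [171.1 169.2] G [221.6 162.3]
hull [[194, 153], [225, 140], [258, 165], [260, 175], [228, 189], [195, 160]]
[227.5 183. ] [228.3 192.6]
[261.5 166.7] [261.7 176.1]
[191.1 151.6] [192.5 160.9]
[223.7 137.9] [224.5 147. ]
```

Call:
send_rows(plan="0.005 -0.002 0.025 1 0 -1.5 0.01;0.007 -0.005 0.055 2 0 -3 0.01;0.009 -0.008 0.085 3 0 -4.5 0.01;0.011 -0.011 0.115 4 0 -6 0.01;0.013 -0.013 0.145 5.4 0 -7.7 0.01;0.015 -0.015 0.175 5.4 0 -7.7 0.01;0.017 -0.016 0.2 5.4 0 -7.7 0.01;0.018 -0.017 0.2265 5.4 0 -7.7 0.01;0.018 -0.017 0.2265 5.4 0 -7.7 0.01;0.018 -0.017 0.2265 5.4 0 -7.7 0.01")

```text
clock: 17.88
position: [0.5097, 0.3243, 0.1061]
tool_rot: [-3.141, -0.611, 1.812]
force: [0.8, 0.4, -0.6]
grip_width: 0.0202
finger_force: 58.8
```

```bash
python3 g.py | head -7; python3 w.py 130 240 160 230 top
```

```text
[0.50969257 0.32432758 0.10611676] [ 0.79747897  0.44175761 -0.61904421] 0.020152788655395205 17.8833 [ 0.2   0.76 -0.76  1.83 -0.19  0.63  0.01]
[[-0.196  0.971 -0.138]
 [ 0.796  0.239  0.557]
 [ 0.573 -0.001 -0.819]]
cap dir [ 0.238 -0.971  0.001] G [0.5176 0.2926 0.1528] nose [0.488 0.415 0.153] cap [0.523 0.269 0.153]
scene proj nose [205.5 108.9] G [232.9 128.4]
top proj nose [132.6 204.2] G [175.6 190.9]
[0.51167348 0.32246586 0.10724986] [ 0.29262464 -0.32102667 -0.53124938] 0.02006619232340124 18.0333
[[-0.194  0.972 -0.134]
 [ 0.796  0.236  0.557]
 [ 0.573  0.002 -0.82 ]]
[176.07753377 190.32722181]
160 ........o++++++oo.............................oo++o+++++++++++++++++++++++##############+++++++++++++++++o++++
162 ......oo+++++++++oooooooooooooooooooooooooooo++###+++++##++o++++++++++++++++###########+++++++++++++++++++++++
164 oooooooo+++++++++oooo........................o####+++++##++oo+++++++++++++++++#######+++++++++++++++++++++++++
166 ooooooo++++++++++ooooo......................o+#++++++#####+oo++++++++++++++++++++++++++++++++++++++++++o++++++
168 oooooooo+++++++++o..
[... 2840 characters left out ...]
oooooooooo
218 ........oooooo.......................ooooooooooooooooooooooo........oooooooooooooooooooooooooooooooooooooooooo
220 .........oooo+o.................ooooooo.oooooooooooo..oo..........oooooooooooooooooooooooooooooooooooooooooooo
222 ..........oooo+o........oooooooo.oooooooooooo......................ooooooooooooooooooooooooooooooooooooooooooo
224 ...........o.o+o..ooooooo.oooooooooooo...............................ooooooooooooooooooooooooooooooooooooooooo
226 ............ooo+oooooooooooooooo.......................................ooooooooooooooooooooooooooooooooooooooo
228 .............oooooooooooooo.............................................oooooooooooooooooooooooooooooooooooooo
```

Call:
send_rows(plan="-0.0115 0 0.0164 0 0 0 0.01;-0.0229 0 0.0328 0 0 0 0.01;-0.0344 0 0.0492 0 0 0 0.01;-0.0459 0 0.0656 0 0 0 0.01;-0.0544 0 0.0779 0 0 0 0.01;-0.0602 0 0.0861 0 0 0 0.01;-0.0602 0 0.0861 0 0 0 0.01;-0.0602 0 0.0861 0 0 0 0.01")

```text
clock: 18.75
position: [0.5113, 0.3226, 0.0017]
tool_rot: [3.141, -0.611, 1.808]
force: [-0.4, -0.4, -1.1]
grip_width: 0.02
finger_force: 58.8
```

Call:
send_rows(plan="-0.003 0 0.004 0 0 0 0.01;-0.006 0 0.008 0 0 0 0.01;-0.009 0 0.0125 0 0 0 0.01;-0.01 0 0.0145 0 0 0 0.01;-0.01 0 0.0145 0 0 0 0.01;-0.01 0 0.0145 0 0 0 0.01")

```text
clock: 19.25
position: [0.5108, 0.3229, -0.0164]
tool_rot: [-3.141, -0.611, 1.809]
force: [-0.7, -0.5, -1.2]
grip_width: 0.0203
finger_force: 58.8
```

Call:
send_rows(plan="-0.0011 0 0.0016 0 0 0 0.01;-0.0022 0 0.0032 0 0 0 0.01;-0.0034 0 0.0049 0 0 0 0.01;-0.0034 0 0.0049 0 0 0 0.01;-0.0034 0 0.0049 0 0 0 0.01")

```text
clock: 19.67
position: [0.511, 0.3228, -0.0224]
tool_rot: [-3.141, -0.611, 1.809]
force: [0.9, 0.3, -1.0]
grip_width: 0.0204
finger_force: 59.1
```

```bash
python3 g.py | head -7; python3 w.py 180 275 120 200
```

```text
[ 0.51095732  0.32282678 -0.02242235] [ 0.93723372  0.31507862 -0.98126284] 0.020353731715892782 19.6667 [ 0.16  0.98 -0.7   1.84 -0.12  0.43  0.08]
[[-0.193  0.972 -0.135]
 [ 0.796  0.236  0.557]
 [ 0.574 -0.    -0.819]]
cap dir [ 0.235 -0.972  0.   ] G [0.5187 0.2911 0.0243] nose [0.489 0.414 0.024] cap [0.524 0.268 0.024]
scene proj nose [210.7 149. ] G [236.3 169.7]
top proj nose [144.4 211.7] G [183.6 199.6]
[ 0.51081606  0.3228431  -0.02239285] [ 0.90260915  0.61456492 -0.00261501] 0.019994162194196176 19.8167
[[-0.193  0.972 -0.135]
 [ 0.796  0.236  0.557]
 [ 0.574 -0.    -0.819]]
[236.18365378 169.88495937]
120 +++++++++++++++++++o............o++##########+o.oooo.....oo+++oo..oooooo++++++#################
122 +++++++++++++++++++o................o++++++ooo............ooooo....oooooo++++++################
124 ++++++++++++++++++++..............................o++++++++++o....ooooooooo++++++++###+++++++++
126 ++++++++++++++++++++o............................o+++++++++++o...ooooooooooo+++++++++++++++++++
128 +++++++++++++++++++++oo............................oo+++ooo....oooo++oooo
[... 2822 characters left out ...]

186 ............................................ooooooooooooooooooooo.ooooooooooooooooooooooooooooo
188 ...............................................oooooooooooooooooooooo.ooooooooooooooooooooooooo
190 .................................................oooooo...ooooo..................oooooooooooooo
192 .......................................................................................oooooooo
194 .........................................................................................oooooo
196 .............................................................................................o.
198 ...............................................................................................
```

Tray is unmoved, and the punch is within 10 mm of the floor. Releasing, then rising straight up.

Call:
send_rows(plan="0 0 0 0 0 0 0.024;0 0 0 0 0 0 0.03;0 0 0 0 0 0 0.045;0 0 0 0 0 0 0.045;0 0 0 0 0 0 0.045;0 0 0 0 0 0 0.045")

```text
clock: 20.37
position: [0.5109, 0.3228, -0.0224]
tool_rot: [-3.142, -0.611, 1.809]
force: [-0.4, 0.0, -0.5]
grip_width: 0.0449
finger_force: 0.0
```

Call:
send_rows(plan="0.0057 0 -0.0082 0 0 0 0.045;0.0172 0 -0.0246 0 0 0 0.045;0.0344 0 -0.0492 0 0 0 0.045;0.0516 0 -0.0738 0 0 0 0.045;0.0689 0 -0.0984 0 0 0 0.045;0.0861 0 -0.123 0 0 0 0.045;0.0861 -0.02 -0.16 0 0 0 0.045;0.0861 -0.02 -0.2 0 0 0 0.045;0.0861 -0.02 -0.24 0 0 0 0.045;0.0861 -0.02 -0.26 0 0 0 0.045")

```text
clock: 21.2
position: [0.5113, 0.2396, 0.2439]
tool_rot: [3.138, -0.609, 1.809]
force: [-0.2, -1.0, -0.1]
grip_width: 0.045
finger_force: 0.0
```

```bash
python3 w.py 185 265 132 196; python3 w.py 130 210 176 232 top
python3 - <<'E'
from h import *
for n in("scene","top"):
    f=imaging.grab_frame(n)["color"].astype(int);b=cv2.imread(f"pics/{n}0.png")[:,:,::-1].astype(int)
    d=(np.abs(f-b).max(2)>50).astype(np.uint8);d=cv2.morphologyEx(d,2,np.ones((3,3),np.uint8))
    k,l,s,c=cv2.connectedComponentsWithStats(d);print(n,[x.tolist() for x in s[1:] if x[4]>15])
E
```

```text
[0.51129738 0.23960169 0.24389378] [-0.22494367 -0.99510567 -0.11914394] 0.044984191338177895 21.2
[[-0.194  0.972 -0.131]
 [ 0.797  0.234  0.557]
 [ 0.572  0.003 -0.82 ]]
[243.83450322  92.65636281]
132 ###+++++++++++##+ooooooo...............oooo.............ooooo+++ooo.............
134 ###############+o....ooooo.............ooooooooo.....oooooo+++++oo...o.......ooo
136 +++############+...........................ooooooooooooo++++ooooo....o++++++++++
138 ..oooo+++#####++oo.............................ooooooooooooooooooo....o+++++++++
140 ...........o.......o...............................oo...oooo...oooo...o+#######+
142 ...................................ooooooo............ooooooooooooooooo+#######+
144 ......................oo......oooooooo++ooooo................oooooo++++++++ooooo
146 ........................ooooooooooooo+++ooooooo...................ooooo.........
148 .....................oooooooooooooooooooo.oooooooo..............................
150 .................oooooooooooooooooo.........oooooooo............................
152 ............oooooooooooooooooo................
[... 5096 characters left out ...]
5, 22], [191, 134, 67, 59, 2111], [270, 141, 129, 88, 3317], [333, 158, 6, 5, 26], [313, 161, 6, 7, 36], [293, 164, 5, 6, 27], [151, 196, 41, 17, 257], [402, 200, 13, 8, 64], [324, 209, 22, 19, 136], [405, 212, 3, 6, 18], [308, 229, 31, 73, 1069], [363, 233, 12, 7, 49], [380, 237, 41, 42, 768], [338, 240, 14, 21, 150], [417, 263, 7, 8, 30], [330, 266, 98, 34, 1697], [506, 288, 6, 10, 46], [247, 293, 10, 13, 61], [314, 312, 28, 46, 744], [434, 316, 78, 49, 2263], [424, 347, 10, 12, 76], [409, 353, 10, 7, 37], [386, 354, 11, 5, 43], [341, 357, 27, 21, 229], [423, 359, 12, 8, 57], [274, 360, 7, 7, 35], [282, 360, 13, 20, 180], [414, 361, 8, 7, 36], [252, 366, 8, 13, 66], [259, 372, 11, 12, 95]]
```

The top view numbers show the punch lying in the tray from (148,213) to (191,199), inside the walls. I'll let the arm settle, check the force and hand in.

Call:
send_rows(plan="0 0 -0.01 0 0 0 0.045;0 0 -0.01 0 0 0 0.045;0 0 -0.01 0 0 0 0.045;0 0 -0.01 0 0 0 0.045;0 0 -0.01 0 0 0 0.045;0 0 -0.01 0 0 0 0.045")

```text
clock: 21.9
position: [0.5111, 0.2364, 0.2479]
tool_rot: [-3.141, -0.611, 1.809]
force: [1.3, 0.3, 0.1]
grip_width: 0.0451
finger_force: 0.0
```

Run:
```python
from h import *
o=observe();print(o["force"],abs(o["qd"]).max())
f=imaging.grab_frame("scene");im=f["color"].max(2)
for v in range(184,262,3): print(v,"".join("#" if x<45 else "+" if x<100 else "." for x in im[v,285:375]))
```

```text
[1.26143214 0.27347913 0.10066413] 0.0023117675747518127
184 ..................................................................++...........+++++++++++
187 ...........................................................++.....+............+++++++++++
190 ..........................................................++++++..............++++++++++++
193 .......++........................................++.........+++...............++++++++++++
196 .......+.....................................................+..............++++++++++++++
199 .......................................................+++.++................+++++++++++++
202 .......................................................++++++++.............++++++++++++++
205 ................................#######+.....+++............+++..........+++++++++++++++++
208 ...............................+#########++++++++.............++++...+++++++++++++++++++++
211 ...............+++.............##########++++.................++++++++++++++++++++++++++++
214 +..............................+++###+++....................+++++++++.....+++++++++++++++
[... 726 characters left out ...]
+++.............................+++
241 ..........+++++++++++++++++...................+++++++++++............++++++++.............
244 ............+++++++++++++++++++++++++++++++++++++++++++++..........++#########++..........
247 ........+++++++++++++++++++++++++++++++++++++++++++++++++..........+###########+..........
250 ....++++++++++++++++++++++++++++++++...+++......++++++++..........++##########++..........
253 ......++++++++++++++++++++++++++++++++............................+#++#++++++++...........
256 .........+++++++++++++++++++++++++++++++.........................+###+++++++++............
259 ...........++++++++++++++++++++++++++++++++.....................+++##++++++++.............
```

The other three punches stand at their original pixels, and the leftmost hole is empty.

```bash
python3 -c "
from workcell import bot
print(bot.job_done())"
```

```text
the job is handed in; nothing more can be done
None
```

The job is handed in: I pressed all four punches in order, left to right; the leftmost was the weak one (about 3.6 N against 9–10 N for the others), and it now lies flat in the yellow tray with the three sound punches still standing in the rack.

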